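# Snap down the lid of the screw tub on the lathe bench

## Robot

A 6-joint arm with a two-finger parallel gripper is mounted at the origin on the work surface. World frame = base frame: x ahead of the robot, y to its left, z up, the work surface at z = 0. Lengths are in m, angles in rad, forces in N, time in s.
With the tool pointing down it reaches from about 0.375 to 0.9 m from the base axis. Payload 3.1 kg.
Tool frame: the origin (TCP) lies where the fingers leave the gripper's body, on its centre line; the fingertips stand 73 mm ahead of it and the grasp point (between the pads) lies 54 mm ahead of it; z points along the fingers, y is the direction in which the jaws open and shut (so a half turn about z gives the same grasp; the last joint's range is limited). The gripper opens to 85 mm and grips with 20 to 120 N. Pads are 22 mm wide; open, the fingers measure 114 mm over their backs; the gripper's body (76 mm by 85 mm) begins 54 mm behind the grasp point. The pads swing forward as they close: fully open they stand 13 mm farther back than shut.
Start: joints at [1.145, 0.527, 1.433, -0, 1.181, -0.178], TCP at [0.153, 0.606, 0.304] pointing down, gripper open.
Joint ranges: [-3.08, 3.08], [-0.75, 2.2], [0.22, 2.44], [-1.43, 4.57], [0, 2.65], [-2.85, 2.85]. Speed limits (rad/s): [2.79, 2.79, 3.14, 3.14, 3.14, 3.14].

## Interface

Orientations are given as a unit quaternion [w, x, y, z].
In Python, from workcell import get_state, cams, order, search_frame, silhouettes gives the robot as it stands.
- The arm moves only by the shell command python3 -m inch 'ROWS' [OPENING]. ROWS is text: rows parted by semicolons, each of 4 numbers parted by spaces: the shift along the tool's x, y, z in mm, then the turn about the tool's z in rad. In form: x y z roll; .... A call has 1 to 20 rows; each row shifts and turns the commanded pose from where the row before left it, along the tool's axes as they then stand; what a row does not reach is not made up. A row lasts 1/10 s, in which the tool goes at most 50 mm and 8.59 degrees, less where a joint would pass 70% of its speed; a pose out of reach is approached as far as the arm can. A call with a gripper value outside its range is refused whole. OPENING is the closure, from 0 (fully open) to 1 (shut), set as the call begins (- or left out, the last holds). The fingers move at their own pace and stop on an object; the grip force is fixed at half the most. Time passes only in rows, so rows that do not move let the fingers close. It gives the time, the measured TCP pose, the force and the opening at its end, in the units of the state.
- get_state(): the state, without advancing time (a new reading comes with each control period).
- cams.get_image(name): name is "scene" or "top"; returns a dict with "pixels" (420x560x3 uint8, red, green, blue), "fov_y" (degrees; the focal length in pixels is half the picture's height over the tangent of half this angle, whatever the lens; pixels are square), "cx", "cy" (the principal point, pixels), "rvec" (rotation vector, rad) and "tvec" (3), from world to camera coordinates, as OpenCV has them. Camera axes: x right, y down, z forward; pixel columns grow to the right and rows downward; lengths in m; the calibration is good to about 2 mm. A picture is of the moment at which its call begins. There is no depth.
- order.close_job(): hands the job in, once; it reports no verdict.
Trained networks look in a picture, given as the dict that the camera call returned (one of the last four; its "shot" number tells which), for a name from the list of things; names that differ only in an ending like _2 or _b are one class to them, and where a whole thing is asked for, a point or a joint stands for the part that bears it (a point fixed in the world has none). Each returns a list of dicts, best first, with "score" (0 to 1); they miss things now and then, are a little off and sometimes report something else, mostly with a low value. They report only what shows in the picture. A call takes as long as a camera call. They do not tell look-alikes from the thing itself.
- search_frame(picture, name): "centre" ([row, column] in pixels, amid what is visible of it).
- silhouettes(picture, name): "region" (420x560 bool, what is visible of it) and "centre" ([row, column] in pixels, amid what is visible of it).
The state is a dict: "time_s": time; "joint_positions": joint angles; "joint_vel": joint speeds; "joint_efforts": joint torques, N m; "position": TCP position; "ee_rot": TCP orientation; "ft_force": force on the tool from outside, world axes, zero at the start; "moment": the same for the moment, N m; "gripper_width": opening from 0.0 (shut) to 1.0 (fully open).
Only numpy, scipy, OpenCV 4.12 (cv2) and the standard library are available. Lean on these libraries where they do the work, as an engineer would, in place of code of your own. Each camera call takes 0.05 s, during which the arm holds its last target.

## Task

The red lid has been laid on the white tub of screws, but sections of its rim still stand up. Press round the rim with the fingertips, section by section, with firm finger pressure and no brute force, until every one of the six sections has clicked down level, then take the hand away. Do not lift, tip or shove the tub along the bench, and leave the tin, the finial and the gouge where they are.

Things in the scene. Friction and masses are not known exactly. Their poses are not given: they have to be found in the camera images.
- tub: white plastic tub of screws with a red snap lid that stays on, 1.6 kg, loose on the bench; foot 136 mm, lid 172 mm across, 110 mm high with the lid shut. Origin: centre of the underside, z up. Around a fixed six-sided middle panel (100 mm across flats, top at 109 mm) narrow slots cut the rim into six snap sections; section i is centred i x 60 deg counter-clockwise from the tub's x axis.
- section_0 (a joint): rim section 0 of the lid, folding about its straight inner edge (50 mm from the tub's axis, 108 mm up): 0 = standing up at 14 degrees, its outer edge 9 mm proud; 0.25 rad = snapped shut, level. It springs back up if let go before about half-way (0.125) and clicks down and stays down beyond. It stands up at the start.
- mark_0 (a point): centre of the round dark thumb mark (18 mm across) on top of rim section 0, where to press; moves with it. 74 mm from the tub axis; 110 mm above the bench when shut, 116 mm when standing up. The section is 36 mm from inner to outer edge, 75 mm wide here. Pressed here it gives way at 10 to 15 N (more nearer the middle) after 3 mm of its 6 mm travel, then rests hard on the tub.
- section_1 (a joint): rim section 1 of the lid, folding about its straight inner edge (50 mm from the tub's axis, 108 mm up): 0 = standing up at 14 degrees, its outer edge 9 mm proud; 0.25 rad = snapped shut, level. It springs back up if let go before about half-way (0.125) and clicks down and stays down beyond. It stands up at the start.
- mark_1 (a point): centre of the round dark thumb mark (18 mm across) on top of rim section 1, where to press; moves with it. 74 mm from the tub axis; 110 mm above the bench when shut, 116 mm when standing up. The section is 36 mm from inner to outer edge, 75 mm wide here. Pressed here it gives way at 10 to 15 N (more nearer the middle) after 3 mm of its 6 mm travel, then rests hard on the tub.
- section_2 (a joint): rim section 2 of the lid, folding about its straight inner edge (50 mm from the tub's axis, 108 mm up): 0 = standing up at 14 degrees, its outer edge 9 mm proud; 0.25 rad = snapped shut, level. It springs back up if let go before about half-way (0.125) and clicks down and stays down beyond. It stands up at the start.
- mark_2 (a point): centre of the round dark thumb mark (18 mm across) on top of rim section 2, where to press; moves with it. 74 mm from the tub axis; 110 mm above the bench when shut, 116 mm when standing up. The section is 36 mm from inner to outer edge, 75 mm wide here. Pressed here it gives way at 10 to 15 N (more nearer the middle) after 3 mm of its 6 mm travel, then rests hard on the tub.
- section_3 (a joint): rim section 3 of the lid, folding about its straight inner edge (50 mm from the tub's axis, 108 mm up): 0 = standing up at 14 degrees, its outer edge 9 mm proud; 0.25 rad = snapped shut, level. It springs back up if let go before about half-way (0.125) and clicks down and stays down beyond. It may stand up or be shut at the start.
- mark_3 (a point): centre of the round dark thumb mark (18 mm across) on top of rim section 3, where to press; moves with it. 74 mm from the tub axis; 110 mm above the bench when shut, 116 mm when standing up. The section is 36 mm from inner to outer edge, 75 mm wide here. Pressed here it gives way at 10 to 15 N (more nearer the middle) after 3 mm of its 6 mm travel, then rests hard on the tub.
- section_4 (a joint): rim section 4 of the lid, folding about its straight inner edge (50 mm from the tub's axis, 108 mm up): 0 = standing up at 14 degrees, its outer edge 9 mm proud; 0.25 rad = snapped shut, level. It springs back up if let go before about half-way (0.125) and clicks down and stays down beyond. It is already shut at the start.
- mark_4 (a point): centre of the round dark thumb mark (18 mm across) on top of rim section 4, where to press; moves with it. 74 mm from the tub axis; 110 mm above the bench when shut, 116 mm when standing up. The section is 36 mm from inner to outer edge, 75 mm wide here. Pressed here it gives way at 10 to 15 N (more nearer the middle) after 3 mm of its 6 mm travel, then rests hard on the tub.
- section_5 (a joint): rim section 5 of the lid, folding about its straight inner edge (50 mm from the tub's axis, 108 mm up): 0 = standing up at 14 degrees, its outer edge 9 mm proud; 0.25 rad = snapped shut, level. It springs back up if let go before about half-way (0.125) and clicks down and stays down beyond. It stands up at the start.
- mark_5 (a point): centre of the round dark thumb mark (18 mm across) on top of rim section 5, where to press; moves with it. 74 mm from the tub axis; 110 mm above the bench when shut, 116 mm when standing up. The section is 36 mm from inner to outer edge, 75 mm wide here. Pressed here it gives way at 10 to 15 N (more nearer the middle) after 3 mm of its 6 mm travel, then rests hard on the tub.
- tin: bystander: small blue round tin of varnish with a pale band, 66 mm across, 78 mm high, loose; origin at the centre of its underside
- finial: bystander: turned pale wooden finial standing on end, 52 mm across the foot, 101 mm high, loose; origin at the centre of its underside
- gouge: bystander: turning gouge lying on the bench, wooden handle 200 mm long and 30 mm thick towards its -x, steel blade 170 mm towards its +x, loose; origin on the bench below the joint of handle and blade
There are look-alikes about, which are no part of the job. What is shaped like the tub but blue or yellow is not meant.

How it is judged:
By the outcome, as a careful person would: the job done as asked, in the order asked, and still so for the second after the job is handed in, with the robot touching nothing.
It also fails if it takes over 45 s, if anything falls off the work surface, if the arm or the gripper's body presses on something with over 40 N, if the wrist force passes 120 N, or if a joint passes its speed limit or range.

## Working session

There is one attempt and no reset: what is moved stays moved. The work goes in short steps, Python scripts to look and compute and a shell command to move; the robot and the scene stay as the last step left them, time stands still between calls to the robot, and variables do not carry over. Pictures are saved under pics/ and viewed, and the job is handed in when it is done.

```bash
ls; mkdir -p pics; cat > h.py <<'E'
import numpy as np, cv2
from workcell import get_state, cams, order, search_frame, silhouettes
def K(im):
    H,W=im["pixels"].shape[:2]; f=H/2/np.tan(np.radians(im["fov_y"])/2)
    return np.array([[f,0,im["cx"]],[0,f,im["cy"]],[0,0,1.]])
def proj(im,P): return cv2.projectPoints(np.array(P,float).reshape(-1,3),np.array(im["rvec"],float),np.array(im["tvec"],float),K(im),None)[0].reshape(-1,2)
def ray(im,u,v,z):
    R=cv2.Rodrigues(np.array(im["rvec"],float))[0]; t=np.array(im["tvec"],float)
    c=-R.T@t; d=R.T@np.linalg.inv(K(im))@np.array([u,v,1.]); return c+d*(z-c[2])/d[2]
def save(im,n,px=None): cv2.imwrite("pics/"+n,cv2.cvtColor(im["pixels"] if px is None else px,cv2.COLOR_RGB2BGR))
E
python3 - <<'E'
from h import *
import pickle
for n in ["scene","top"]:
    im=cams.get_image(n); save(im,n+"0.png"); pickle.dump(im,open(n+"0.pkl","wb"))
    print(n,im["fov_y"],np.round(im["rvec"],3),np.round(im["tvec"],3), [k for k in im])
    for o in ["tub","mark_0","section_0","tin","finial","gouge"]:
        print(o,[(np.round(d["centre"],1).tolist(),round(d["score"],2)) for d in search_frame(im,o)][:9])
print(get_state())
E
```

```text
pics
scene 44.106568803275195 [ 1.871  1.294 -0.63 ] [-0.266 -0.225  1.45 ] ['pixels', 'fov_y', 'cx', 'cy', 'rvec', 'tvec', 'shot']
tub [([204.9, 210.2], 0.81), ([311.1, 201.1], 0.73), ([258.5, 324.8], 0.72), ([205.8, 179.0], 0.68), ([176.7, 239.9], 0.61), ([202.0, 246.6], 0.19)]
mark_0 [([203.4, 247.1], 0.97), ([322.6, 167.0], 0.97), ([330.8, 216.5], 0.96), ([171.3, 208.9], 0.93), ([217.8, 302.8], 0.87), ([264.6, 313.3], 0.86), ([237.7, 369.4], 0.85), ([285.7, 160.3], 0.85), ([206.5, 183.4], 0.78)]
section_0 [([179.8, 178.6], 0.97), ([201.0, 247.8], 0.97), ([301.2, 247.1], 0.93), ([242.7, 288.1], 0.88), ([285.6, 153.5], 0.88), ([205.2, 181.4], 0.87), ([237.1, 368.7], 0.85), ([215.0, 217.6], 0.84), ([324.7, 163.1], 0.84)]
tin [([216.7, 120.9], 0.87)]
finial [([187.2, 310.4], 0.74)]
gouge [([172.2, 260.6], 0.67)]
top 51.541166427010694 [ 2.218 -2.166  0.068] [0.035 0.573 0.995] ['pixels', 'fov_y', 'cx', 'cy', 'rvec', 'tvec', 'shot']
tub [([136.6, 251.1], 0.87), ([233.9, 317.5], 0.79), ([119.7, 362.3], 0.68), ([264.8, 389.8], 0.53)]
mark_0 [([101.5, 390.5], 0.98), ([169.3, 255.6], 0.92
[... 499 characters left out ...]
 0.7, 'joint_positions': array([ 1.14551329e+00,  5.27460720e-01,  1.43268627e+00, -2.08180404e-05,
        1.18141868e+00, -1.78477795e-01]), 'joint_vel': array([-4.26070997e-05, -8.01200966e-05, -2.51709803e-04, -1.55384248e-03,
       -1.34558099e-03,  9.42099954e-04]), 'joint_efforts': array([ 5.84879490e-04, -4.42164338e+01, -1.78390449e+01, -4.80996789e-05,
        6.85237665e-04,  1.53515157e-05]), 'position': array([0.15264517, 0.60605062, 0.30393894]), 'ee_rot': array([1.32052121e-05, 1.23085736e-01, 9.92396041e-01, 1.00167768e-05]), 'ft_force': array([0.82301181, 0.57357402, 0.98878503]), 'moment': array([ 0.00982899,  0.0156321 , -0.0043183 ]), 'gripper_width': 1.0034787333462087}
```

View pics/scene0.png

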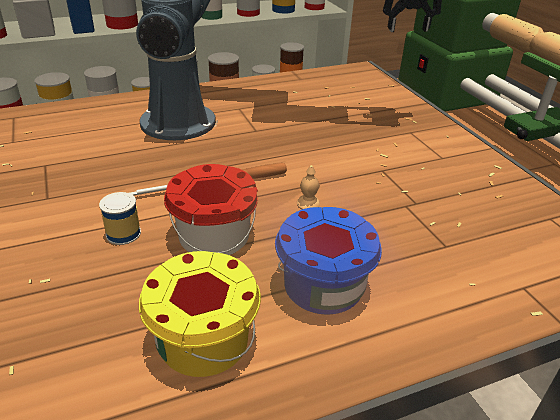

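View pics/top0.png

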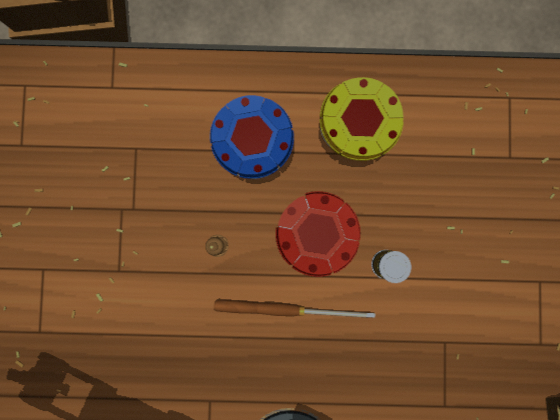

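Red tub: top picture around (319,234), scene picture around (211,195). Locating marks exactly.

```bash
python3 - <<'E'
from h import *
import pickle
s=pickle.load(open("scene0.pkl","rb"));t=pickle.load(open("top0.pkl","rb"))
for im,n,(u,v),r in [(s,"sz.png",(211,205),52),(t,"tz.png",(319,234),50)]:
    p=im["pixels"][v-r:v+r,u-r:u+r]; save(im,n,cv2.resize(p,(600,600),interpolation=cv2.INTER_CUBIC))
print(ray(t,319,234,.11),ray(s,211,190,.11))
E
```

```text
[ 0.51076904 -0.04509703  0.11      ] [ 0.50773885 -0.042119    0.11      ]
```

```bash
python3 - <<'E'
import cv2,numpy as np
a=cv2.imread("pics/sz.png");b=cv2.imread("pics/tz.png")
cv2.imwrite("pics/both.png",cv2.resize(np.hstack([a,b]),(800,400)))
E
```

```text
(no output)
```

View pics/sz.png

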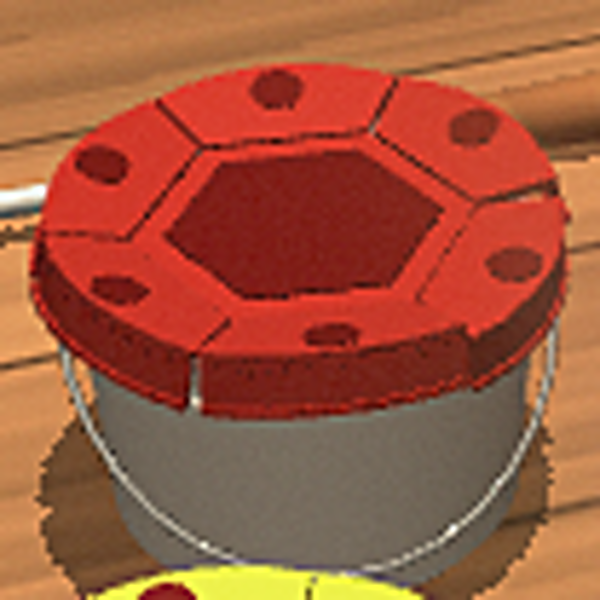

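View pics/tz.png

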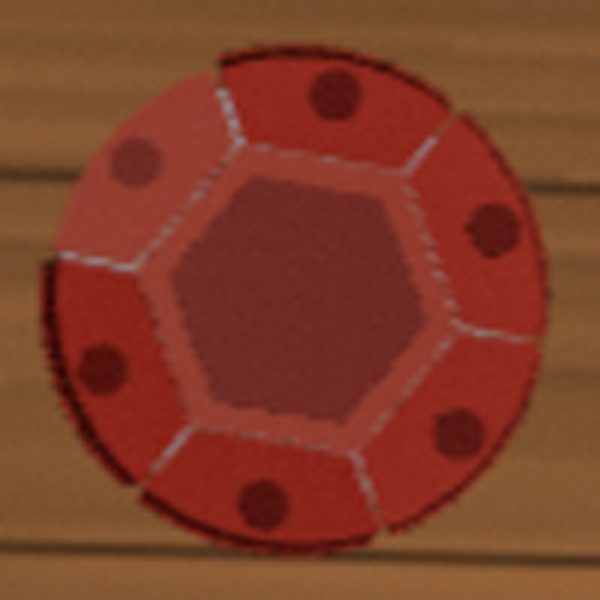

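Five sections stand up; only the upper-left one in the top view (crop (136,162)) is level, so that is section 4. Fitting pose from the marks in both views.

```bash
python3 - <<'E'
from h import *
import pickle
from scipy.optimize import least_squares
s=pickle.load(open("scene0.pkl","rb"));t=pickle.load(open("top0.pkl","rb"))
T=np.array([(262,505),(458,433),(494,230),(335,96),(136,162),(102,369)])/6+[269,184]-.4
Sx=np.array([(277,90),(102,164),(119,290),(333,334),(514,264),(473,127)])*104/600+[159,153]-.4
# scene order: determine by projection
def pts(x,y,a):
    P=[]
    for i in range(6):
        th=a+i*np.pi/3; up=0 if i==4 else .25
        r=.05+.024*np.cos(up)-.002*np.sin(up); z=.108+.002*np.cos(up)+.024*np.sin(up)
        P.append((x+r*np.cos(th),y+r*np.sin(th),z))
    return np.array(P)
def m(q,im,I):
    return (proj(im,pts(*q))-I)
r=least_squares(lambda q:m(q,t,T).ravel(),[.51,-.045,np.pi]);qt=r.x
print("top",qt,np.round(m(qt,t,T),1).tolist())
p=proj(s,pts(*qt));idx=[np.argmin(np.linalg.norm(Sx-x,axis=1)) for x in p];print(idx)
S=Sx[idx]
r=least_squares(lambda q:m(q,s,S).ravel(),qt);print("scene",r.x,np.round(m(r.x,s,S),1).tolist())
r=least_squares(lambda q:np.r_[m(q,t,T).ravel(),m(q,s,S).ravel()],qt);print(r.x)
P=pts(*r.x);print(np.round(P,4))
for n,uv in [("tin",(390,265)),("finial",(217,243.5))]: print(n,ray(t,*uv,.08))
st=get_state();from scipy.spatial.transform import Rotation as R
q=st["ee_rot"];print(np.round(R.from_quat([q[1],q[2],q[3],q[0]]).as_matrix(),3))
E
```

```text
top [ 0.51195677 -0.04307627  2.98275085] [[-0.1, 0.1], [0.1, 0.3], [0.0, -0.2], [-0.0, -0.3], [-0.0, 0.0], [-0.0, -0.0]]
[np.int64(0), np.int64(1), np.int64(2), np.int64(3), np.int64(4), np.int64(5)]
scene [ 0.51017107 -0.0422495   2.98863764] [[0.0, -0.1], [0.0, 0.1], [-0.0, -0.0], [-0.1, 0.2], [0.1, -0.2], [-0.0, 0.0]]
[ 0.51147405 -0.04274146  2.98543232]
[[ 0.4396 -0.0314  0.1159]
 [ 0.4657 -0.0993  0.1159]
 [ 0.5376 -0.1106  0.1159]
 [ 0.5833 -0.0541  0.1159]
 [ 0.558   0.0148  0.11  ]
 [ 0.4853  0.0252  0.1159]]
tin [ 0.44734638 -0.20320002  0.08      ]
finial [0.48498316 0.17278584 0.08      ]
[[-0.97   0.244  0.   ]
 [ 0.244  0.97   0.   ]
 [-0.     0.    -1.   ]]
```

```bash
cat > d.py <<'E'
import sys
from h import *
from scipy.spatial.transform import Rotation as R
M={0:(.4396,-.0314),1:(.4657,-.0993),2:(.5376,-.1106),3:(.5833,-.0541),4:(.558,.0148),5:(.4853,.0252)}
st=get_state();q=st["ee_rot"];A=R.from_quat([q[1],q[2],q[3],q[0]]).as_matrix()
p=np.array(st["position"])
print(round(st["time_s"],2),np.round(p,4),"F",np.round(st["ft_force"],1))
for i in M: print(i,np.round(A.T@(np.r_[M[i],p[2]]-p)*1000,1)[:2])
E
python3 d.py
```

```text
0.7 [0.1526 0.6061 0.3039] F [0.8 0.6 1. ]
0 [-434. -548.]
1 [-475.9 -607.5]
2 [-548.4 -600.9]
3 [-578.9 -534.9]
4 [-537.5 -474.3]
5 [-464.5 -482. ]
```

```bash
python3 -m inch '-23 -24 0 0; -23 -24 0 0; -23 -24 0 0; -23 -24 0 0; -23 -24 0 0; -23 -24 0 0; -23 -24 0 0; -23 -24 0 0; -23 -24 0 0; -23 -24 0 0; -23 -24 0 0; -23 -24 0 0; -23 -24 0 0; -23 -24 0 0; -23 -24 0 0; -23 -24 0 0; -23 -24 0 0; -23 -24 0 0; -23 -24 0 0; -23 -24 0 0' 1; python3 d.py
```

```text
time_s: 2.7
position: [0.4821, 0.0269, 0.3042]
ee_rot: [0.0, 0.123, 0.992, 0.0]
ft_force: [0.6, 1.0, 0.4]
gripper_width: 0.001
2.7 [0.4821 0.0269 0.3042] F [0.6 1.  0.4]
0 [ 26.9 -66.9]
1 [ -15.  -126.3]
2 [ -87.5 -119.7]
3 [-118.   -53.7]
4 [-76.6   6.9]
5 [-3.5 -0.8]
```

```bash
python3 -m inch '-3.5 -1 20 0; 0 0 25 0; 0 0 25 0; 0 0 20 0; 0 0 12 0; 0 0 5 0; 0 0 0 0'; python3 - <<'E'
from h import *
im=cams.get_image("scene"); save(im,"s1.png",cv2.resize(im["pixels"][130:280,120:320],(800,600)))
E
python3 d.py
```

```text
time_s: 3.4
position: [0.4845, 0.0264, 0.1965]
ee_rot: [-0.0, 0.123, 0.992, 0.0]
ft_force: [0.2, -0.6, -0.5]
gripper_width: -0.004
3.45 [0.4849 0.0263 0.1971] F [-1.4 -0.1  0.3]
0 [ 29.8 -67.1]
1 [ -12.1 -126.5]
2 [ -84.6 -119.9]
3 [-115.1  -54. ]
4 [-73.7   6.7]
5 [-0.7 -1. ]
```

View pics/s1.png

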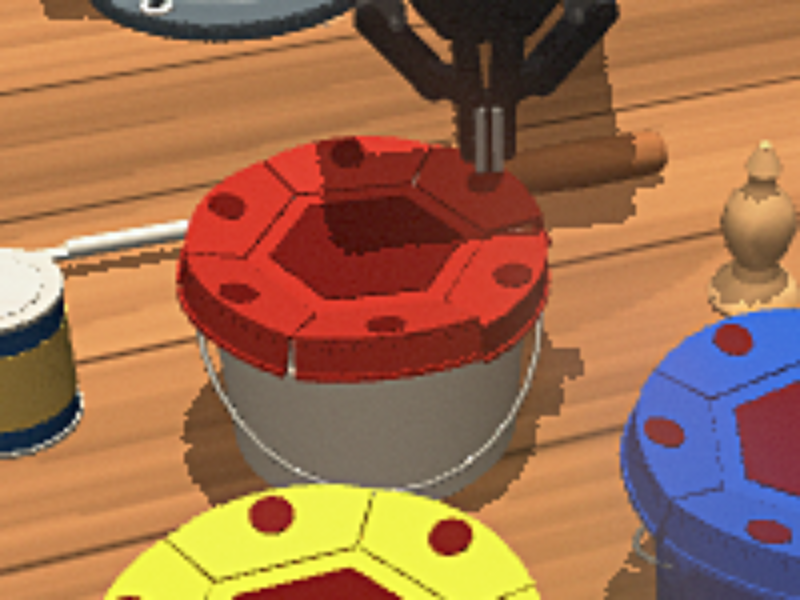

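Fingertips hover just above mark 5 (view px ~(487,180)). Now press gradually.

```bash
python3 -m inch '-0.5 -1 3 0; 0 0 3 0; 0 0 1 0; 0 0 1 0'
```

```text
time_s: 3.85
position: [0.4853, 0.0254, 0.1895]
ee_rot: [0.001, 0.123, 0.992, 0.0]
ft_force: [0.0, 1.6, 7.5]
gripper_width: 0.002
```

```bash
python3 -m inch '0 0 1 0; 0 0 1 0'
```

```text
time_s: 4.05
position: [0.4851, 0.0257, 0.1881]
ee_rot: [0.001, 0.123, 0.992, 0.0]
ft_force: [-0.8, 2.5, 10.9]
gripper_width: -0.004
```

```bash
python3 -m inch '0 0 1 0; 0 0 0 0'
```

```text
time_s: 4.25
position: [0.485, 0.0258, 0.1867]
ee_rot: [0.001, 0.123, 0.992, 0.0]
ft_force: [-0.5, 2.8, 4.5]
gripper_width: 0.004
```

```bash
python3 -m inch '0 0 1 0; 0 0 1 0'
```

```text
time_s: 4.45
position: [0.4848, 0.0252, 0.1838]
ee_rot: [0.0, 0.123, 0.992, -0.0]
ft_force: [0.2, -0.3, 0.1]
gripper_width: 0.006
```

```bash
python3 -m inch '0 0 1 0; 0 0 0.5 0; 0 0 0 0'
```

```text
time_s: 4.75
position: [0.4847, 0.0252, 0.1825]
ee_rot: [-0.0, 0.123, 0.992, -0.0]
ft_force: [-0.4, 0.3, 3.7]
gripper_width: -0.001
```

Section 5 snapped (force peaked ~11 N, dropped to 0, then firm contact at level). Lift and take the next one.

```bash
python3 -m inch '0 0 -8 0; 0 0 -10 0; 10 -20 0 0; 11 -23 0 0; 9 -23 0 0; 0 0 0 0'; python3 d.py
```

```text
time_s: 5.35
position: [0.4383, -0.0326, 0.201]
ee_rot: [-0.0, 0.124, 0.992, -0.0]
ft_force: [0.0, 1.1, -0.2]
gripper_width: -0.001
5.35 [ 0.4383 -0.0326  0.201 ] F [ 0.   1.1 -0.2]
0 [-1.   1.5]
1 [-43.  -57.9]
2 [-115.5  -51.1]
3 [-145.8   15. ]
4 [-104.3   75.5]
5 [-31.3  67.6]
```

```bash
python3 -m inch '-1 1 4 0; 0 0 4 0; 0 0 2 0; 0 0 1 0; 0 0 1 0; 0 0 1 0; 0 0 1 0'; python3 -m inch '0 0 1 0; 0 0 1 0'; python3 -m inch '0 0 1 0; 0 0 1 0; 0 0 0.5 0; 0 0 0 0'
```

```text
time_s: 6.05
position: [0.4406, -0.0301, 0.187]
ee_rot: [-0.0, 0.123, 0.992, 0.0]
ft_force: [-2.4, -0.3, 9.5]
gripper_width: -0.003
time_s: 6.25
position: [0.441, -0.0303, 0.1844]
ee_rot: [0.0, 0.123, 0.992, -0.0]
ft_force: [-0.1, -0.0, 0.6]
gripper_width: 0.002
time_s: 6.65
position: [0.441, -0.0305, 0.1823]
ee_rot: [0.0, 0.123, 0.992, 0.0]
ft_force: [-0.8, 1.4, 6.8]
gripper_width: -0.002
```

Section 0 clicked too. Next, section 1 (shift ≈ -42, -60).

```bash
python3 -m inch '0 0 -8 0; 0 0 -10 0; -14 -20 0 0; -14 -20 0 0; -13 -21 0 0; 0 0 0 0; 0 0 0 0'; python3 d.py
```

```text
time_s: 7.35
position: [0.4655, -0.0999, 0.2002]
ee_rot: [-0.0, 0.124, 0.992, 0.0]
ft_force: [0.6, -0.2, 0.1]
gripper_width: -0.0
7.35 [ 0.4655 -0.0999  0.2002] F [ 0.6 -0.2  0.1]
0 [41.9 60.1]
1 [-0.1  0.6]
2 [-72.6   7.3]
3 [-103.    73.3]
4 [-61.5 133.9]
5 [ 11.5 126.1]
```

```bash
python3 -m inch '0 0 4 0; 0 0 4 0; 0 0 2 0; 0 0 1 0; 0 0 1 0; 0 0 1 0'; python3 -m inch '0 0 1 0; 0 0 1 0'; python3 -m inch '0 0 1 0; 0 0 1 0; 0 0 1 0; 0 0 0 0'
```

```text
time_s: 7.95
position: [0.4647, -0.0994, 0.1876]
ee_rot: [-0.001, 0.122, 0.992, -0.0]
ft_force: [-4.2, -0.8, 11.5]
gripper_width: -0.001
time_s: 8.15
position: [0.4653, -0.0995, 0.1851]
ee_rot: [-0.0, 0.123, 0.992, -0.0]
ft_force: [1.1, -0.9, -0.3]
gripper_width: 0.003
time_s: 8.55
position: [0.4658, -0.0996, 0.1824]
ee_rot: [0.0, 0.123, 0.992, 0.0]
ft_force: [-1.0, 1.5, 6.6]
gripper_width: 0.004
```

```bash
python3 -m inch '0 0 -8 0; 0 0 -10 0; -24 2 0 0; -24 2 0 0; -24 3 0 0; 0 0 0 0; 0 0 0 0'; python3 d.py
```

```text
time_s: 9.25
position: [0.5369, -0.1104, 0.2001]
ee_rot: [-0.0, 0.123, 0.992, 0.0]
ft_force: [-0.9, -0.3, -0.5]
gripper_width: 0.001
9.25 [ 0.5369 -0.1104  0.2001] F [-0.9 -0.3 -0.5]
0 [113.6  52.9]
1 [71.7 -6.6]
2 [-0.7 -0. ]
3 [-31.3  65.9]
4 [ 10.1 126.6]
5 [ 83.1 118.9]
```

```bash
python3 -m inch '-0.5 0 4 0; 0 0 4 0; 0 0 2 0; 0 0 1 0; 0 0 1 0; 0 0 1 0'; python3 -m inch '0 0 1 0; 0 0 1 0'; python3 -m inch '0 0 1 0; 0 0 1 0; 0 0 1 0; 0 0 0 0'
```

```text
time_s: 9.85
position: [0.537, -0.111, 0.1879]
ee_rot: [-0.001, 0.123, 0.992, -0.0]
ft_force: [-4.0, -0.6, 10.0]
gripper_width: -0.001
time_s: 10.05
position: [0.5372, -0.1112, 0.1859]
ee_rot: [-0.0, 0.123, 0.992, -0.001]
ft_force: [-0.8, -0.7, 1.2]
gripper_width: 0.001
time_s: 10.45
position: [0.5376, -0.1106, 0.1824]
ee_rot: [-0.0, 0.123, 0.992, 0.0]
ft_force: [-1.1, 0.8, 6.2]
gripper_width: -0.0
```

```bash
python3 -m inch '0 0 -8 0; 0 0 -10 0; -10 22 0 0; -11 22 0 0; -10 22 0 0; 0 0 0 0; 0 0 0 0'; python3 d.py
```

```text
time_s: 11.15
position: [0.5838, -0.054, 0.2001]
ee_rot: [-0.0, 0.122, 0.992, -0.0]
ft_force: [0.0, 0.0, -0.0]
gripper_width: 0.0
11.15 [ 0.5838 -0.054   0.2001] F [ 0.  0. -0.]
0 [145.4 -13.1]
1 [103.6 -72.6]
2 [ 31.1 -66.1]
3 [ 0.5 -0.2]
4 [41.8 60.5]
5 [114.8  52.9]
```

```bash
python3 -m inch '0.5 0 4 0; 0 0 4 0; 0 0 2 0; 0 0 1 0; 0 0 1 0; 0 0 1 0'; python3 -m inch '0 0 1 0; 0 0 1 0'; python3 -m inch '0 0 1 0; 0 0 1 0; 0 0 1 0; 0 0 0 0'
```

```text
time_s: 11.75
position: [0.5832, -0.0548, 0.1881]
ee_rot: [0.0, 0.123, 0.992, -0.0]
ft_force: [-2.7, -0.3, 9.7]
gripper_width: 0.004
time_s: 11.95
position: [0.5836, -0.0549, 0.1861]
ee_rot: [0.001, 0.123, 0.992, -0.0]
ft_force: [-1.0, -0.5, 4.0]
gripper_width: 0.0
time_s: 12.35
position: [0.5833, -0.0543, 0.1824]
ee_rot: [-0.0, 0.123, 0.992, -0.0]
ft_force: [-2.4, 0.3, 6.1]
gripper_width: 0.001
```

```bash
python3 -m inch '0 0 -8 0; 0 0 -12 0; 0 0 -30 0; 0 0 -40 0; 0 0 -30 0; 30 35 0 0; 30 40 0 0; 30 40 0 0; 30 40 0 0; 30 40 0 0; 30 40 0 0; 20 30 0 0; 0 0 0 0'; python3 - <<'E'
from h import *
for n,b in (("scene",(120,270,110,310)),("top",(175,295,240,400))):
    im=cams.get_image(n); save(im,n+"9.png",cv2.resize(im["pixels"][b[0]:b[1],b[2]:b[3]],(800,600),interpolation=cv2.INTER_CUBIC))
    import pickle;pickle.dump(im,open(n+"9.pkl","wb"))
E
```

```text
time_s: 13.65
position: [0.452, 0.2553, 0.3027]
ee_rot: [-0.0, 0.12, 0.993, 0.001]
ft_force: [0.6, -1.6, -0.3]
gripper_width: -0.003
```

View pics/scene9.png

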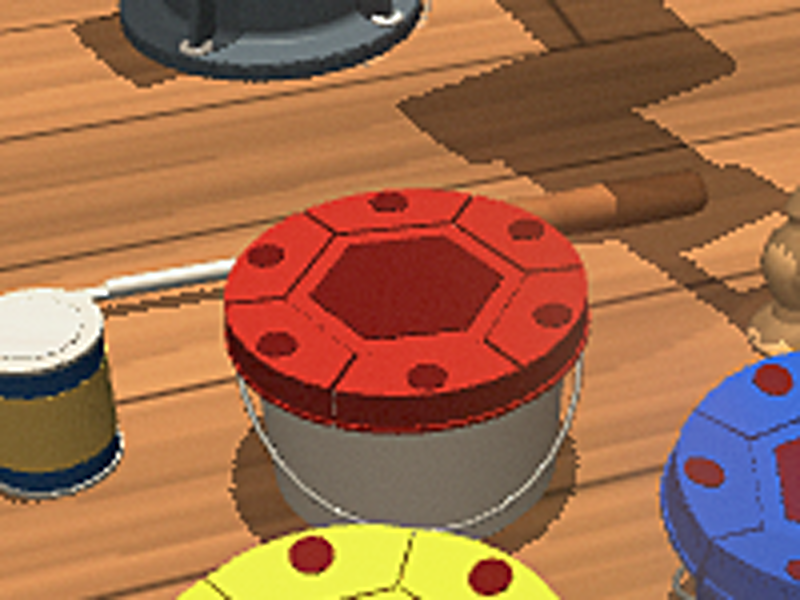

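View pics/top9.png

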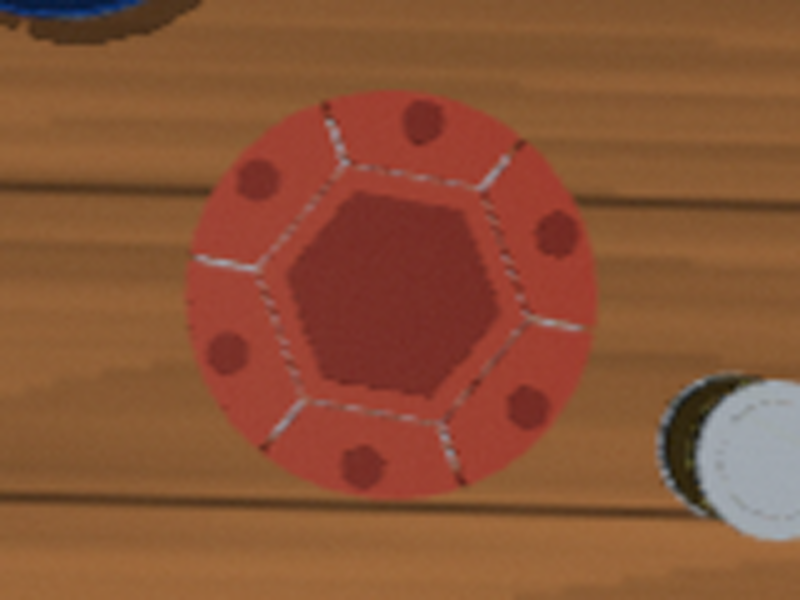

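All six sections are now the same shade and flush in both views (top crop: circular lid at (393,294), centre ≈(318.6,233.8), same as before). The hand is clear.

```bash
python3 - <<'E'
from h import *
print(order.close_job())
E
```

```text
the job is handed in; nothing more can be done
None
```

The lid is shut: all six sections are down level, and I handed the job in at about 14 s, well inside the 45 s limit. I pressed the five standing sections in the order 5, 0, 1, 2, 3, with the shut fingertips on their marks. Section 4 was already shut, so I left it alone.

- **Pressing:** the readings on each section rose to about 10–11 N, dropped as it gave way, and then showed firm contact at lid-shut height. The highest wrist reading was about 12 N, but I only read the force at the end of each short move, so brief peaks could have been higher.
- **Final pictures:** both cameras show all six sections flush. By eye the tub's centre is within about half a pixel of where it started in the top view.
- **Bystanders:** I never went near the tin, finial or gouge below fingertip height of about 0.23 m. They look unmoved in what the final pictures show, but I did not re-measure their positions.
- **Hand:** it ended up well clear, with no meaningful force on the wrist.

No check failed or disagreed.

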